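# Free the jammed disc tray with the release pin

### The arm

A 6-joint arm with a two-finger parallel gripper is mounted at the origin on the work surface. World frame = base frame: x ahead of the robot, y to its left, z up, the work surface at z = 0. Lengths are in mm, angles in rad, forces in N, time in s.
With the tool pointing down it reaches from about 275 to 750 mm from the base axis. Payload 10.2 kg.
Tool frame: the origin (TCP) lies on the centre line of the jaws, within the pads' length; the fingertips stand manip.nose_length ahead of it and the grasp point (between the pads) lies 8 mm behind it (manip.nose_length is the distance from the TCP to the fingertips, in mm); z points along the fingers, y is the line along which they close (so a half turn about z gives the same grasp; the last joint's range is limited). The gripper opens to 88 mm and grips with 3 to 60 N. Pads are 18 mm wide; open, the fingers measure 123 mm over their backs; the gripper's body (75 mm by 187 mm) begins 45 mm behind the grasp point.
Start: joints at [1.07, 0.313, 1.498, -0, 1.331, -0.223], TCP at [143.989, 504.875, 249.72] pointing down, gripper open.
Joint ranges: [-2.94, 2.94], [-0.97, 2.17], [0.19, 2.56], [-1.23, 4.37], [0.02, 3.11], [-2.88, 2.88]. Speed limits (rad/s): [2.39, 2.39, 3.01, 3.14, 3.14, 3.14].

### API

Orientations are given as a rotation vector (axis times angle).
In Python, from plant import manip gives the robot as it stands.
- The arm moves only by the tool jog_arm, never from a script. Its argument "steps" is a list that holds one entry, the list of rows, each a list of 6 numbers: the shift along the tool's x, y, z normalised to -1 to 1, where 1 is 500 mm, then the turn, a rotation vector about the tool's x, y, z normalised to -1 to 1, where 1 is 90 degrees. In form: [[[tx, ty, tz, rx, ry, rz], ...]]. A call has 1 to 10 rows; each row shifts and turns the commanded pose from where the row before left it, along the tool's axes as they then stand; what a row does not reach is not made up. A row lasts 1/12 s, in which the tool goes at most 41.7 mm and 7.16 degrees, less where a joint would pass 70% of its speed; a pose out of reach is approached as far as the arm can. A call with a number of a shift or a turn outside -1 to 1 is refused whole. A call with a gripper value outside its range is refused whole. "fingers" is the opening, from 0 (shut) to 1 (fully open), set as the call begins (left out, the last holds). The fingers move at their own pace and stop on an object; "force" is the grip in N (left out, the last holds). Time passes only in rows, so rows that do not move let the fingers close. It gives the time, the measured TCP pose, the force, the opening and the grip force at its end, in the units of the state.
- manip.get_obs(): the state, without advancing time (a new reading comes with each control period).
- manip.get_image(name): name is "scene" or "top" or "wrist"; returns a dict with "color" (384x512x3 uint8, red, green, blue), "intrinsics" (3x3 intrinsics, pixels), "dist_coeffs" ([k1, k2, p1, p2, k3] as OpenCV has them; the pictures are not rectified), "world_from_camera" (4x4, takes a point from camera to world coordinates). Camera axes: x right, y down, z forward; pixel columns grow to the right and rows downward; lengths in mm; the calibration is good to about 2 mm. A picture is of the moment at which its call begins. There is no depth.
- manip.hand_in(): hands the job in; it is judged then, once.
The state is a dict: "t": time; "q": joint angles; "qvel": joint speeds; "effort": joint torques, N m; "eef_pos": TCP position; "tool_rot": TCP orientation; "contact_force": force on the tool from outside, world axes, zero at the start; "wrist_torque": the same for the moment, N m; "finger_gap": finger opening in mm; "finger_force": force on a finger pad.
Only numpy, scipy, OpenCV 4.12 (cv2) and the standard library are available. Lean on these libraries where they do the work, as an engineer would, in place of code of your own. Each camera call takes 0.05 s, during which the arm holds its last target. There are 200 camera calls.

### The job

The blue-fronted archive disc drive will not open: pick up the orange-handled release pin and push its rod into the drive's yellow-framed access hole until the tray springs out. Then draw that tray out until the red line across it is level with the drive's front, and leave the pin lying flat in the grey pen tray. Keep the green drive shut and do not shift or knock over anything else on the table.

Things in the scene. Friction and masses are not known exactly. Their poses are not given: they have to be found in the camera images.
- blue_drive: Disc drive with the BLUE tray front, to be opened: grey steel box 170 mm wide (y), 200 deep, 110 high, fixed. Origin: foot of the middle of its front face, on the table; x points into the drive (away from the robot), y left, z up. The tray front covers y -20 to +70, z 28 to 92 mm, 2 mm proud of the face (x = 0). A blue band on top spans the same y.
- green_drive: The other disc drive, the same except for its GREEN tray front; must stay shut: grey steel box 170 mm wide (y), 200 deep, 110 high, fixed. Origin: foot of the middle of its front face, on the table; x points into the drive (away from the robot), y left, z up. 
- blue_drive_hole (a point): Mouth of the blue drive's access hole: 14 mm square, yellow frame (a yellow tick on top is right above), at x 0, y -52, z 60 mm of blue_drive; runs level along the drive's x. The hidden latch pad, 22 mm behind the face, fills the space behind it; it takes up to about 10 N, frees the tray when pressed 5 to 7 mm and meets a hard stop at about 12 mm.
- blue_drive_tray (a joint): How far the blue tray is out, m: 0 shut and latched. Once freed, an ejector throws it out (along the drive's -x, towards the robot) to about 0.045 in half a second; from there it slides against about 2 N of friction, stays where it is left, end stop at 0.14. The red line across its floor and rims is level with the drive's face at 0.100.
- blue_drive_panel (a point): Middle of the top edge of the blue tray's front panel: x 2, y +25, z 92 mm of blue_drive when shut; moves with the tray. The panel is 8 mm thick (along x), 90 wide, 64 high. Behind it the tray is open above: rims 36 mm and floor 54 mm below the panel's top edge, 78 mm between the rims.
- green_drive_tray (a joint): How far the green drive's tray is out, m: 0 shut; must stay shut.
- pin: Release pin, lying flat and loose: orange handle 18 x 18 mm in section, 60 mm long; a straight steel rod 6 mm thick sticks out 105 mm from its +x end. About 75 g, balance point about 20 mm in front of the handle's middle. Origin: middle of the handle's underside; x along the rod towards the tip, z up; the rod's axis is 9 mm above the underside.
- pin_tip (a point): Tip of the release pin's rod, 135 mm in front of the middle of the handle and 9 mm above the pin's underside.
- dish: Flat grey open pen tray, fixed: 222 x 102 mm outside, 16 mm high, walls and floor 4 mm. Origin: middle of its underside; x along its length. The release pin is to be left in it, lying flat.
- carton_left: White archive carton with green edges, 100 x 80 mm, 190 mm high, standing loose. Origin: middle of its underside. To be left alone.
- carton_right: White archive carton with green edges, 100 x 80 mm, 190 mm high, standing loose. Origin: middle of its underside. To be left alone.
- paste_jar: Amber jar, 44 mm across, 75 mm high, standing loose between the drives. Origin: middle of its underside. To be left alone.
- stapler: Stapler, 110 x 32 mm, 38 mm high, loose. Origin: middle of its underside. To be left alone.
- date_stamp: Wooden rubber-stamp, 32 mm across, 66 mm high, standing loose. Origin: middle of its underside. To be left alone.
- eraser: White eraser, 45 x 20 mm, 12 mm high, loose. Origin: middle of its underside. To be left alone.
- tape_roll: Roll of card tape lying flat, 80 mm across, 20 mm high, loose. Origin: middle of its underside. To be left alone.
- pen_mug: White mug, 76 mm across, 90 mm high, loose, with a handle on its +y side. Origin: middle of its underside. To be left alone.
Not all that is in view belongs to the job. There is more than one size of the pin; the job needs the largest.

How it is judged:
By the outcome, as a careful person would: the job done as asked, in the order asked, and still so for the second after the job is handed in, with the robot touching nothing.
It also fails if it takes over 69 s, if anything falls off the work surface, if the arm or the gripper's body presses on something with over 40 N, if the wrist force passes 120 N, or if a joint passes its speed limit or range.

## Working session

There is one attempt and no reset: what is moved stays moved. The work goes in short steps, Python scripts to look and compute and a tool call to move; the robot and the scene stay as the last step left them, time stands still between calls to the robot, and variables do not carry over. Pictures are saved under pics/ and viewed, at most 10 in all, crops included, and the job is handed in when it is done.

Besides the shell and the picture viewer there is one more tool, called as name([rows], argument=value, ...), one row to a line, values as JSON. jog_arm: Moves the arm, as the interface text tells. Its arguments: {"type":"object","properties":{"steps":{"type":"array","items":{"type":"array","items":{"type":"array","items":{"type":"number"}}}},"fingers":{"type":"number"},"force":{"type":"number"}},"required":["steps"]}

```bash
mkdir -p pics; ls; python3 - <<'E'
from plant import manip
import cv2,numpy as np
print(manip.nose_length,manip.get_obs())
for n in("top","scene"):
    d=manip.get_image(n); cv2.imwrite(f"pics/{n}0.png",d["color"][...,::-1])
    print(n,d["intrinsics"],d["dist_coeffs"],d["world_from_camera"].round(3))
E
```

```text
pics
11.0 {'t': 0.0, 'q': array([ 1.06960962e+00,  3.13416209e-01,  1.49845756e+00, -1.18905198e-05,
        1.33097593e+00, -2.23454952e-01]), 'qvel': array([ 0.00070106,  0.00013192,  0.00068728,  0.0005067 , -0.00057099,
        0.00062841]), 'effort': array([ 7.52899323e-04, -4.02208579e+01, -2.52269948e+01,  6.94720703e-02,
        3.52531986e-02, -1.13848694e-04]), 'eef_pos': array([143.86690264, 504.65608542, 249.17063663]), 'tool_rot': array([-4.34794586e-01, -3.11091999e+00,  1.85254256e-03]), 'contact_force': array([0.62526864, 0.20856443, 0.34594218]), 'wrist_torque': array([-0.02486485,  0.04009867, -0.04521215]), 'finger_force': 0.0, 'finger_gap': 87.99586222952523}
top [[355.62235872   0.         254.81507783]
 [  0.         355.62235872 188.79732186]
 [  0.           0.           1.        ]] [-0.113015  0.        0.        0.        0.      ] [[ 4.900000e-02 -9.770000e-01  2.100000e-01  2.914890e+02]
 [-9.990000e-01 -4.900000e-02  5.000000e-03 -1.118800e+01]
 [ 6.000000e-03 -2.100000e-01 -9.780000e-01  1.092242e+03]
 [ 0.000000e+00  0.000000e+00  0.000000e+00  1.000000e+00]]
scene [[389.6663663    0.         248.82867894]
 [  0.         389.6663663  186.54812083]
 [  0.           0.           1.        ]] [-0.1297649  0.         0.         0.         0.       ] [[ 9.99000e-01  3.50000e-02 -4.10000e-02  5.59803e+02]
 [ 5.40000e-02 -6.62000e-01  7.47000e-01 -7.85746e+02]
 [-1.00000e-03 -7.48000e-01 -6.63000e-01  7.64915e+02]
 [ 0.00000e+00  0.00000e+00  0.00000e+00  1.00000e+00]]
```

View pics/top0.png

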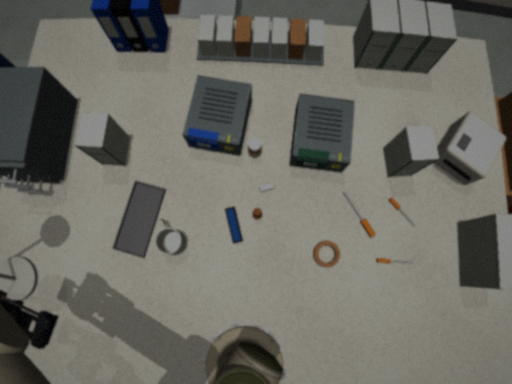

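View pics/scene0.png

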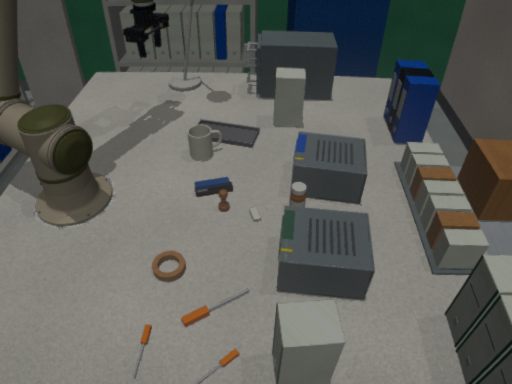

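The top view shows three orange-handled tools: a large one with its handle at (369,229) and tip at (346,195), a medium one at (402,210), and a small one at (395,261). I choose the first, as it is the largest. The blue drive's band is at (210,138), its yellow tick at (238,149), the dish at (140,218) and the mug at (172,241).

```bash
cat > h.py <<'E'
import cv2,numpy as np
from plant import manip
def ray(d,px):
    p=cv2.undistortPoints(np.float64(px).reshape(-1,1,2),d["intrinsics"],d["dist_coeffs"]).reshape(-1,2)
    T=d["world_from_camera"]; return T[:3,3],np.c_[p,np.ones(len(p))]@T[:3,:3].T
def plane(d,px,z):
    o,r=ray(d,px); return o+r*((z-o[2])/r[:,2])[:,None]
def proj(d,P):
    T=np.linalg.inv(d["world_from_camera"]); 
    return cv2.projectPoints(np.float64(P).reshape(-1,1,3),cv2.Rodrigues(T[:3,:3])[0],T[:3,3],d["intrinsics"],d["dist_coeffs"])[0].reshape(-1,2)
def mask(d,lo,hi,roi):
    m=cv2.inRange(cv2.cvtColor(d["color"],cv2.COLOR_RGB2HSV),lo,hi); z=np.zeros_like(m); a,b,c,e=roi; z[b:e,a:c]=m[b:e,a:c]; return z
def pts(m): y,x=np.nonzero(m); return np.c_[x,y].astype(float)
def yaw():
    R=cv2.Rodrigues(manip.get_obs()["tool_rot"])[0]; return R,np.degrees(np.arctan2(R[1,0],R[0,0]))
E
python3 - <<'E'
from h import *
d=manip.get_image("top")
def comp(n,a,b,c,e,s):
    return cv2.resize(d["color"][b:e,a:c,::-1],None,fx=s,fy=s,interpolation=cv2.INTER_CUBIC)
A=comp(0,175,65,275,165,4);B=comp(0,335,185,435,285,4)[:, :400]
C=comp(0,65,100,265,150,4)
cv2.imwrite("pics/c1.png",np.vstack([np.hstack([A,B]),C]))
for nm,roi in(("L",(335,185,382,240)),("M",(384,190,420,230)),("S",(372,252,415,270))):
    m=mask(d,(5,150,120),(18,255,255),roi); (c,s,a)=cv2.minAreaRect(pts(m).astype(np.float32)); bx=cv2.boxPoints((c,s,a)); W=plane(d,bx,12)
    print(nm,c,W[:,:2].round(), [np.linalg.norm(W[i]-W[i-1]).round() for i in range(2)])
print(manip.get_obs()['t'],yaw()[1])
E
```

```text
L (368.1538391113281, 227.23072814941406) [[ 439. -340.]
 [ 446. -350.]
 [ 400. -381.]
 [ 393. -371.]] [np.float64(56.0), np.float64(13.0)]
M (394.25006103515625, 202.75003051757812) [[ 510. -431.]
 [ 515. -436.]
 [ 491. -461.]
 [ 486. -456.]] [np.float64(35.0), np.float64(7.0)]
S (383.5244140625, 260.2804870605469) [[ 318. -390.]
 [ 326. -391.]
 [ 323. -426.]
 [ 315. -425.]] [np.float64(35.0), np.float64(8.0)]
0.15 164.08303226649466
```

View pics/c1.png

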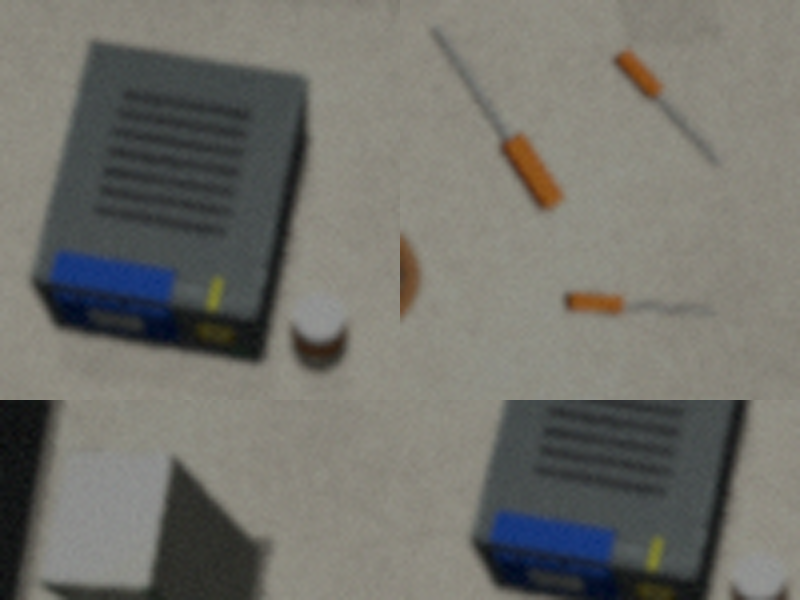

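The crop confirms the large pin: 56 mm of handle visible, against 35 mm for the other two. The drive's top corners are at crop (36,280), (265,322), (307,75) and (93,42).

```bash
python3 - <<'E'
from h import *
d=manip.get_image("top")
C=plane(d,[(184,135),(241.2,145.5),(251.8,83.8),(198.3,75.5)],110); print("drive top",C[:,:2].round())
print("yaw sides",[np.degrees(np.arctan2(*(v[[1,0]]))).round(1) for v in(C[3]-C[0],C[2]-C[1])],"front",np.degrees(np.arctan2(*((C[0]-C[1])[[1,0]]))).round(1)-90)
m=mask(d,(20,120,90),(35,255,255),(222,128,236,144)); print(len(pts(m)))
m=mask(d,(20,120,90),(35,255,255),(215,128,245,158)); print(plane(d,[pts(m)[pts(m)[:,1]<144].mean(0)],110).round())
# dish: dark region
g=cv2.cvtColor(d["color"],cv2.COLOR_RGB2GRAY); z=np.zeros_like(g); z[176:262,108:170]=(g[176:262,108:170]<95)*255
c=max(cv2.findContours(cv2.morphologyEx(z,cv2.MORPH_OPEN,np.ones((5,5))),0,2)[0],key=cv2.contourArea); r=cv2.minAreaRect(c); print(r); W=plane(d,cv2.boxPoints(r),12);print("dish",W[:,:2].round(),W.mean(0).round())
print("mug top",plane(d,[(174,238),(166,222)],90).round(),"cartonL",plane(d,[(82,113),(107,113),(103,146),(76,147)],190)[:,:2].round())
print("stapler,stamp,eraser,jar",plane(d,[(234,225)],30).round(),plane(d,[(257,212)],60).round(),plane(d,[(266,188)],10).round(),plane(d,[(255,144)],75).round())
E
```

```text
drive top [[653. 209.]
 [629.  40.]
 [829.  19.]
 [850. 185.]]
yaw sides [np.float64(-7.1), np.float64(-5.9)] front -8.200000000000003
13
[[649.  79. 110.]]
((139.00880432128906, 218.555419921875), (33.57614517211914, 72.72322082519531), 17.52556800842285)
dish [[316. 421.]
 [536. 378.]
 [509. 271.]
 [292. 318.]] [413. 347.  12.]
mug top [[353. 214.  90.]
 [397. 241.  90.]] cartonL [[678. 489.]
 [680. 416.]
 [583. 412.]
 [578. 489.]]
stapler,stamp,eraser,jar [[406.  51.  30.]] [[444. -16.  60.]] [[528. -40.  10.]] [[648.   0.  75.]]
```

jog_arm([
  [[-0.033,-0.05,0,0,0,0],[-0.033,-0.05,0,0,0,0],[-0.033,-0.05,0,0,0,0],[-0.033,-0.05,0,0,0,0],[-0.033,-0.05,0,0,0,0],[-0.033,-0.05,0,0,0,0],[-0.033,-0.05,0,0,0,0],[-0.033,-0.05,0,0,0,0],[-0.033,-0.05,0,0,0,0],[-0.033,-0.05,0,0,0,0]],
])

```text
t: 1.03
eef_pos: [234.0, 217.9, 249.7]
tool_rot: [0.434, 3.111, 0.0]
contact_force: [0.0, -0.4, 0.3]
finger_gap: 88.1
finger_force: 0.0
```

jog_arm([
  [[-0.033,-0.05,0,0,0,0],[-0.033,-0.05,0,0,0,0],[-0.033,-0.05,0,0,0,0],[-0.033,-0.05,0,0,0,0],[-0.033,-0.05,0,0,0,0],[-0.033,-0.05,0,0,0,0],[-0.033,-0.05,0,0,0,0],[-0.033,-0.05,0,0,0,0],[-0.033,-0.05,0,0,0,0],[-0.033,-0.05,0,0,0,0]],
])

```text
t: 1.87
eef_pos: [324.2, -68.1, 249.8]
tool_rot: [0.436, 3.111, -0.0]
contact_force: [0.3, -0.0, 0.1]
finger_gap: 88.3
finger_force: 0.0
```

jog_arm([
  [[-0.033,-0.05,0,0,0,0],[-0.033,-0.05,0,0,0,0],[-0.033,-0.05,0,0,0,0],[-0.033,-0.05,0,0,0,0],[-0.033,-0.05,0,0,0,0],[-0.033,-0.05,0,0,0,0],[-0.033,-0.05,0,0,0,0],[-0.033,-0.05,0,0,0,0],[-0.033,-0.05,0,0,0,0],[-0.033,-0.05,0,0,0,0]],
])

```text
t: 2.7
eef_pos: [414.5, -353.5, 249.4]
tool_rot: [-0.435, -3.111, -0.001]
contact_force: [1.4, 0.5, 0.2]
finger_gap: 88.1
finger_force: 0.0
```

jog_arm([
  [[0,0,0,0,0,0.079],[0,0,0,0,0,0.079],[0,0,0,0,0,0.079],[0,0,0,0,0,0.079],[0,0,0,0,0,0.079],[0,0,0,0,0,0.079],[0,0,0,0,0,0.079],[0,0,0,0,0,0.079],[0,0,0,0,0,0.079]],
])

```text
t: 3.45
eef_pos: [414.3, -352.1, 249.5]
tool_rot: [-2.025, -2.402, -0.0]
contact_force: [-0.6, -0.2, 0.2]
finger_gap: 88.1
finger_force: 0.0
```

jog_arm([
  [[0,0,0,0,0,0.079],[0,0,0,0,0,0.079],[0,0,0,0,0,0.079],[0,0,0,0,0,0.079],[0,0,0,0,0,0.079],[0,0,0,0,0,0.079],[0,0,0,0,0,0.079],[0,0,0,0,0,0.079],[0,0,0,0,0,0.079],[0,0,0,0,0,0]],
])

```text
t: 4.28
eef_pos: [414.3, -352.1, 249.5]
tool_rot: [-2.989, -0.967, 0.0]
contact_force: [0.0, 0.5, 0.5]
finger_gap: 88.4
finger_force: 0.0
```

```bash
python3 - <<'E'
from h import *
d=manip.get_image("wrist"); cv2.imwrite("pics/w1.png",d["color"][...,::-1])
print(d["world_from_camera"].round(2),yaw()[1])
m=mask(d,(5,150,80),(18,255,255),(0,0,512,384))
for c in cv2.findContours(m,0,2)[0]:
    if cv2.contourArea(c)>200:
        r=cv2.minAreaRect(c);W=plane(d,cv2.boxPoints(r),14);print(r,W[:,:2].round(1).tolist(),W.mean(0).round(1))
E
```

```text
[[ 5.9000e-01 -7.7000e-01 -2.6000e-01  4.8220e+02]
 [-8.1000e-01 -5.6000e-01 -1.9000e-01 -3.0339e+02]
 [-0.0000e+00  3.2000e-01 -9.5000e-01  3.8564e+02]
 [ 0.0000e+00  0.0000e+00  0.0000e+00  1.0000e+00]] 36.23615076986731
((248.9029998779297, 240.13739013671875), (33.7359733581543, 11.197265625), 35.21759033203125) [[318.3, -385.8], [332.8, -385.2], [331.2, -427.3], [316.4, -428.4]] [ 324.7 -406.7   14. ]
((263.847900390625, 154.45570373535156), (15.642281532287598, 53.42204284667969), 2.2025980949401855) [[390.1, -368.4], [440.6, -334.6], [450.1, -348.8], [400.0, -383.3]] [ 420.2 -358.8   14. ]
((369.6234130859375, 141.4492645263672), (37.04441452026367, 12.27525806427002), 88.21009063720703) [[511.8, -424.9], [520.0, -435.4], [490.1, -464.2], [481.7, -453.4]] [ 500.9 -444.5   14. ]
```

View pics/w1.png

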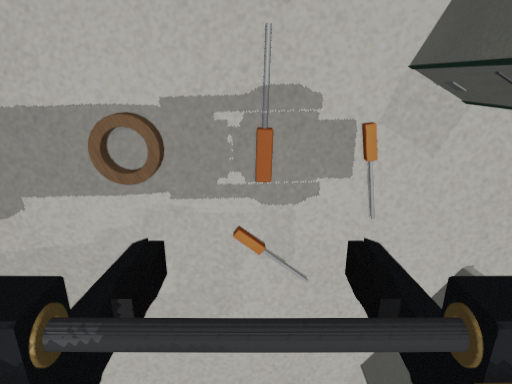

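The wrist view shows the large pin's handle at (264,154) with its rod up to (268,25). The medium and small pins are at (370,142) and (249,240), and the carton's corner is at (411,66).

```bash
python3 - <<'E'
from h import *
d=manip.get_image("wrist")
print(plane(d,[(411,66),(466,101),(511,107)],0).round(),plane(d,[(411,66),(453,0),(511,76)],190).round())
t=manip.get_image("top")
print(plane(t,[(404,127),(431,126),(438,157),(411,162)],190).round())
R,_=yaw(); print((R.T@(np.array([420.2,-358.8,13.5])-manip.get_obs()["eef_pos"])).round(1))
E
```

```text
[[ 590. -430.    0.]
 [ 600. -505.    0.]
 [ 626. -551.    0.]] [[ 537. -367.  190.]
 [ 573. -362.  190.]
 [ 566. -416.  190.]]
[[ 681. -411.  190.]
 [ 690. -491.  190.]
 [ 600. -505.  190.]
 [ 580. -426.  190.]]
[  0.8   9.  236.1]
```

jog_arm([
  [[0.0016,0.018,0,0,0,0],[0,0,0,0,0,0.022],[0,0,0.07,0,0,0],[0,0,0.07,0,0,0],[0,0,0.07,0,0,0],[0,0,0.07,0,0,0],[0,0,0.07,0,0,0],[0,0,0.06,0,0,0],[0,0,0.04,0,0,0],[0,0,0.022,0,0,0]],
])

```text
t: 5.27
eef_pos: [419.5, -358.0, 11.2]
tool_rot: [-2.999, -0.925, 0.002]
contact_force: [-9.0, 14.1, 79.0]
finger_gap: 88.1
finger_force: 46.1
```

jog_arm([
  [[0,0,0,0,0,0],[0,0,0,0,0,0],[0,0,0,0,0,0],[0,0,0,0,0,0],[0,0,0,0,0,0],[0,0,0,0,0,0],[0,0,0,0,0,0],[0,0,0,0,0,0],[0,0,0,0,0,0],[0,0,0,0,0,0]],
], fingers=0, force=40)

```text
t: 6.1
eef_pos: [420.3, -358.9, 13.7]
tool_rot: [-3.003, -0.922, 0.0]
contact_force: [0.5, 0.4, -0.4]
finger_gap: 23.6
finger_force: 0.0
```

jog_arm([
  [[0,0,0,0,0,0],[0,0,0,0,0,0],[0,0,0,0,0,0],[0,0,0,0,0,0],[0,0,-0.01,0,0,0],[0,0,-0.02,0,0,0],[0,0,-0.03,0,0,0],[0,0,-0.05,0,0,0],[0,0,-0.05,0,0,0],[0,0,-0.04,0,0,0]],
])

```text
t: 6.93
eef_pos: [420.5, -359.1, 116.4]
tool_rot: [3.002, 0.921, 0.001]
contact_force: [0.4, 0.0, -1.0]
finger_gap: 17.8
finger_force: 40.0
```

jog_arm([
  [[0,0,-0.03,0,0,0],[0,0,-0.02,0,0,0],[0,0,0,0,0,0]],
], force=60)

```text
t: 7.18
eef_pos: [420.8, -359.6, 141.2]
tool_rot: [3.0, 0.921, 0.002]
contact_force: [-0.3, -0.1, -0.9]
finger_gap: 17.5
finger_force: 60.0
```

jog_arm([
  [[0.02,-0.026,0,0,0,0],[0.039,-0.052,0,0,0,0],[0.039,-0.052,0,0,0,0],[0.039,-0.052,0,0,0,0],[0.039,-0.052,0,0,0,0],[0.039,-0.052,0,0,0,0],[0.039,-0.052,0,0,0,0],[0.039,-0.052,0,0,0,0],[0.039,-0.052,0,0,0,0],[0.039,-0.052,0,0,0,0]],
])

```text
t: 8.02
eef_pos: [434.7, -48.7, 138.1]
tool_rot: [-3.003, -0.921, 0.002]
contact_force: [0.2, -0.5, -0.8]
finger_gap: 17.3
finger_force: 60.0
```

jog_arm([
  [[0.039,-0.052,0,0,0,0],[0.039,-0.052,0,0,0,0],[0.039,-0.052,0,0,0,0],[0.039,-0.052,0,0,0,0],[0.02,-0.026,0,0,0,0]],
])

```text
t: 8.43
eef_pos: [441.7, 98.6, 138.0]
tool_rot: [-3.002, -0.924, 0.002]
contact_force: [0.9, -0.9, -1.5]
finger_gap: 17.4
finger_force: 60.0
```

jog_arm([
  [[0,0,0,0,0,0.05],[0,0,0,0,0,0.076],[0,0,0,0,0,0.076],[0,0,0,0,0,0.076],[0,0,0,0,0,0.076],[0,0,0,0,0,0.076],[0,0,0,0,0,0.026],[0,0,0,0,0,0],[0,0,0,0,0,0]],
])

```text
t: 9.18
eef_pos: [442.2, 95.8, 138.2]
tool_rot: [3.136, -0.187, -0.002]
contact_force: [0.4, -0.8, -0.8]
finger_gap: 17.6
finger_force: 60.0
```

```bash
python3 - <<'E'
from h import *
d=manip.get_image("wrist"); cv2.imwrite("pics/w2.png",cv2.resize(d["color"][...,::-1],None,fx=1.5,fy=1.5))
o=manip.get_obs();print(o["eef_pos"],yaw()[1],o["q"].round(2))
E
```

```text
[442.24608442  95.8457598  138.32168361] -6.82082989102956 [-0.05  0.29  1.85 -0.    1.    1.64]
```

View pics/w2.png

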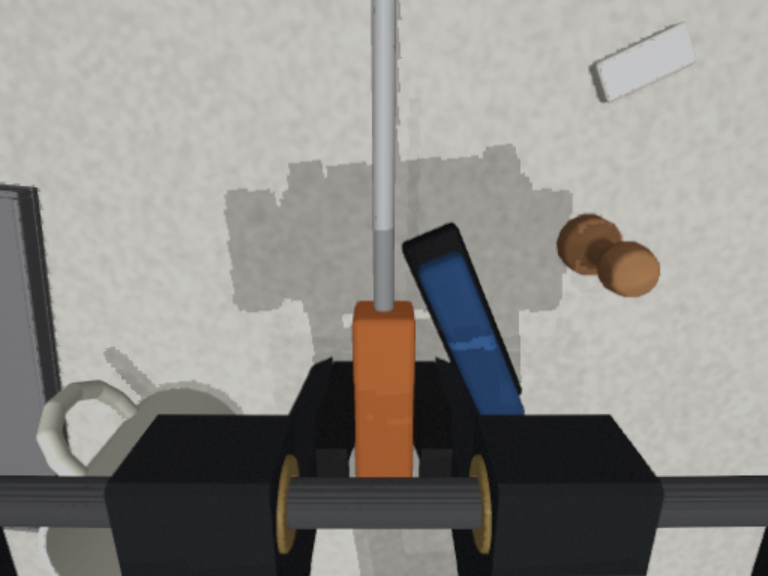

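The pin is gripped straight: handle at (384,390), rod up the column at x=384. The drive is out of the wrist camera's view, so I'll use the top and scene cameras.

```bash
python3 - <<'E'
from h import *
t=manip.get_image("top");s=manip.get_image("scene")
a=cv2.resize(t["color"][110:185,175:275,::-1],None,fx=6,fy=6,interpolation=cv2.INTER_CUBIC)[:300]
A=cv2.resize(t["color"][120:180,190:270,::-1],(400,300),interpolation=cv2.INTER_CUBIC)
B=cv2.resize(s["color"][130:205,260:360,::-1],(800,600),interpolation=cv2.INTER_CUBIC)[0:600,0:400]
B=cv2.resize(s["color"][120:210,250:310,::-1],(400,600),interpolation=cv2.INTER_CUBIC)
A=cv2.resize(t["color"][110:200,200:260,::-1],(400,600),interpolation=cv2.INTER_CUBIC)
cv2.imwrite("pics/ts.png",np.hstack([A,B]))
E
```

```text
(no output)
```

View pics/ts.png

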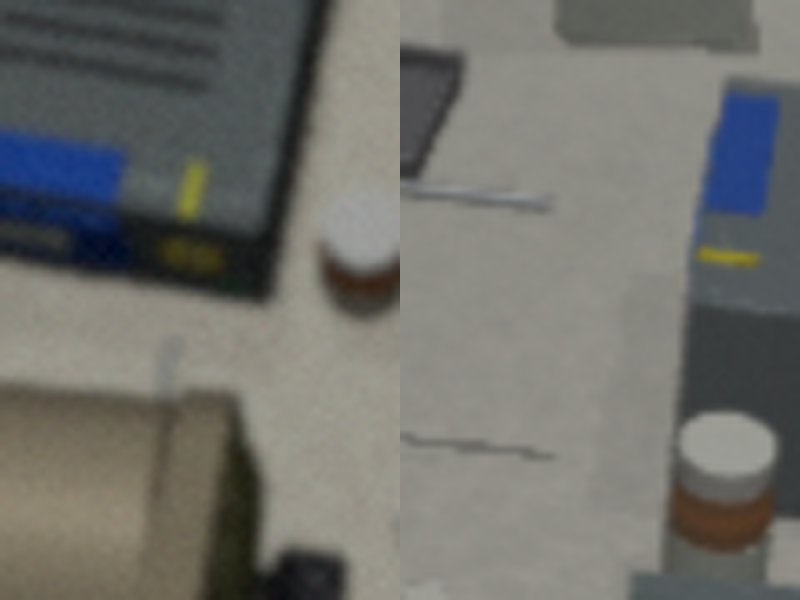

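The tick is at crop (192,190) in the top view and (730,257) in the scene view. The rod tip is at (172,338) in the top view and (550,204) in the scene view.

```bash
python3 - <<'E'
from h import *
t=manip.get_image("top");s=manip.get_image("scene")
def tri(a,b):
    (o1,r1),(o2,r2)=ray(t,[a]),ray(s,[b]);A=[];y=[]
    for o,r in((o1,r1[0]),(o2,r2[0])):
        r=r/np.linalg.norm(r);P=np.eye(3)-np.outer(r,r);A.append(P);y.append(P@o)
    A=np.vstack(A);y=np.hstack(y);x=np.linalg.lstsq(A,y,rcond=None)[0];return x.round(1),np.linalg.norm(A@x-y).round(1)
print("tip",tri((225.3,160.5),(272.2,150.4)))
o=manip.get_obs();R,_=yaw();print("tip pred",(o["eef_pos"]+R@[135,0,4.5]).round(1),R[:,0].round(3))
ys=lambda d,roi:pts(mask(d,(22,130,100),(34,255,255),roi))
a=ys(t,(222,130,236,144));b=ys(s,(290,150,312,164))
print(len(a),len(b),"tick",plane(t,[a.mean(0)],110).round(1),plane(s,[b.mean(0)],110).round(1),tri(a.mean(0),b.mean(0)))
# tick line direction & band direction
for n,d,p in(("t",t,a),("s",s,b)):
    W=plane(d,p,110)[:,:2];v=np.linalg.svd(W-W.mean(0))[2][0];print(n,np.degrees(np.arctan(v[1]/v[0])).round(1),np.ptp(W,0).round())
for n,d,roi in(("t",t,(184,125,224,142)),("s",s,(292,130,310,155))):
    W=plane(d,pts(mask(d,(105,120,110),(125,255,255),roi)),110)[:,:2].astype(np.float32);r=cv2.minAreaRect(W);print(n,r)
E
```

```text
tip (array([575.8,  80.8, 130.8]), np.float64(1.2))
tip pred [576.5  79.6 134.1] [ 0.993 -0.12  -0.   ]
9 10 tick [[650.3  78.2 110. ]] [[651.9  77.6 110. ]] (array([651.4,  78.4, 109. ]), np.float64(1.0))
t -6.8 [19.  3.]
s -4.8 [19.  5.]
t ((660.94970703125, 154.677978515625), (87.52705383300781, 23.27309799194336), 81.81271362304688)
s ((660.8966674804688, 154.5501708984375), (87.92172241210938, 24.889671325683594), 81.75757598876953)
```

jog_arm([
  [[0,0,0,0,0,0.0125],[0,-0.011,0.02,0,0,0],[0,-0.011,0.03,0,0,0],[0,0,0.03,0,0,0],[0,0,0.03,0,0,0],[0.015,0,0.024,0,0,0],[0.03,0,0.01,0,0,0],[0.02,0,0,0,0,0],[0.011,0,0,0,0,0],[0,0,0,0,0,0]],
])

```text
t: 10.27
eef_pos: [482.2, 101.5, 66.2]
tool_rot: [-3.134, 0.221, -0.0]
contact_force: [-0.6, -0.3, -0.5]
finger_gap: 17.4
finger_force: 60.0
```

```bash
python3 - <<'E'
from h import *
t=manip.get_image("top");s=manip.get_image("scene")
o=manip.get_obs();R,y=yaw();print(o["eef_pos"].round(1),y,"tip pred",(o["eef_pos"]+R@[135,0,6]).round(1),(R[:,0]).round(3))
P=np.array([[640.3,79.7,60],[615.5,83.1,60]]);print(proj(t,P),proj(s,P))
A=cv2.resize(t["color"][120:180,200:260,::-1],(400,400),interpolation=cv2.INTER_CUBIC)
B=cv2.resize(s["color"][150:210,250:310,::-1],(400,400),interpolation=cv2.INTER_CUBIC)
cv2.imwrite("pics/ts2.png",np.hstack([A,B]))
E
```

```text
[481.2 101.7  66.4] -8.032851497654924 tip pred [614.9  82.8  60.3] [ 0.99  -0.14  -0.001]
[[228.81410862 146.6544706 ]
 [227.15753484 154.35507472]] [[293.55837694 171.53642465]
 [284.85874725 170.48578401]]
```

View pics/ts2.png

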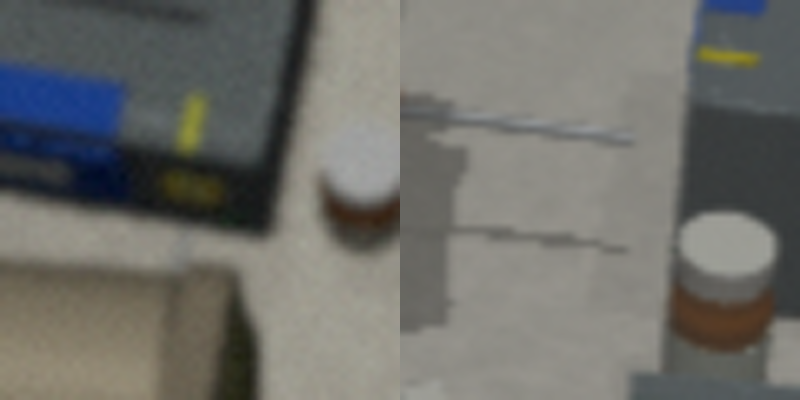

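Lateral and height agree with the prediction to within 1 mm: the tip is at (632,139) in the scene crop, and the frame centre at (193,188) in the top crop. I'll insert slowly.

jog_arm([
  [[0.012,0,0,0,0,0],[0.012,0,0,0,0,0],[0.012,0,0,0,0,0],[0.012,0,0,0,0,0],[0.012,0,0,0,0,0],[0.008,0,0,0,0,0],[0,0,0,0,0,0]],
])

```text
t: 10.95
eef_pos: [516.1, 96.5, 66.7]
tool_rot: [-3.134, 0.221, -0.001]
contact_force: [0.4, -0.1, -1.1]
finger_gap: 17.5
finger_force: 60.0
```

jog_arm([
  [[0.005,0,0,0,0,0],[0.005,0,0,0,0,0],[0.005,0,0,0,0,0],[0.003,0,0,0,0,0],[0,0,0,0,0,0]],
])

```text
t: 11.37
eef_pos: [524.5, 95.3, 66.7]
tool_rot: [3.134, -0.22, 0.0]
contact_force: [0.5, -0.7, 0.0]
finger_gap: 17.4
finger_force: 60.0
```

jog_arm([
  [[0.004,0,0,0,0,0],[0.004,0,0,0,0,0],[0,0,0,0,0,0]],
])

```text
t: 11.62
eef_pos: [526.6, 95.1, 66.0]
tool_rot: [-3.134, 0.22, 0.008]
contact_force: [-6.9, 1.5, -0.0]
finger_gap: 17.5
finger_force: 60.0
```

jog_arm([
  [[0.004,0,0,0,0,0],[0,0,0,0,0,0],[0,0,0,0,0,0]],
])

```text
t: 11.87
eef_pos: [528.3, 94.9, 66.0]
tool_rot: [-3.134, 0.22, 0.009]
contact_force: [-8.7, 1.1, 0.2]
finger_gap: 17.5
finger_force: 60.0
```

jog_arm([
  [[0.004,0,0,0,0,0],[0,0,0,0,0,0],[0,0,0,0,0,0]],
])

```text
t: 12.12
eef_pos: [530.5, 94.6, 66.0]
tool_rot: [-3.134, 0.22, 0.008]
contact_force: [-7.1, 0.3, 0.2]
finger_gap: 17.7
finger_force: 60.0
```

```bash
python3 - <<'E'
from h import *
t=manip.get_image("top");s=manip.get_image("scene")
for n,d,roi in(("t",t,(150,120,240,190)),("s",s,(230,125,312,175))):
    p=pts(mask(d,(105,120,60),(125,255,255),roi));print(n,len(p),p.min(0),p.max(0))
E
```

```text
t 234 [188. 128.] [218. 138.]
s 152 [296. 134.] [306. 151.]
```

jog_arm([
  [[0.004,0,0,0,0,0],[0,0,0,0,0,0],[0,0,0,0,0,0],[0,0,0,0,0,0],[0,0,0,0,0,0],[0,0,0,0,0,0]],
])

```text
t: 12.72
eef_pos: [532.4, 94.3, 65.9]
tool_rot: [-3.134, 0.22, 0.008]
contact_force: [-6.7, 0.6, -1.1]
finger_gap: 17.1
finger_force: 60.0
```

```bash
cat > tray.py <<'E'
from h import *
t=manip.get_image("top");s=manip.get_image("scene")
for n,d,roi in(("t",t,(150,120,240,190)),("s",s,(230,125,312,175))):
    p=pts(mask(d,(105,120,60),(125,255,255),roi));print(n,len(p),p.min(0),p.max(0))
E
python3 tray.py
```

```text
t 208 [188. 128.] [218. 137.]
s 214 [279. 134.] [306. 167.]
```

The tray has sprung out: blue in the scene view now starts at column 279 instead of 296. I'll withdraw the pin, lift, and turn the rod crosswise to hook it behind the panel.

jog_arm([
  [[-0.01,0,0,0,0,0],[-0.02,0,0,0,0,0],[-0.03,0,0,0,0,0],[-0.03,0,0,0,0,0],[-0.03,0,0,0,0,0],[-0.02,0,-0.02,0,0,0],[0,0,-0.05,0,0,0],[0,0,-0.05,0,0,0],[0,0,-0.04,0,0,0],[0,0,0,0,0,0]],
])

```text
t: 13.65
eef_pos: [466.6, 103.8, 150.4]
tool_rot: [-3.134, 0.22, -0.012]
contact_force: [0.1, -0.6, 0.1]
finger_gap: 17.6
finger_force: 60.0
```

jog_arm([
  [[0,0,0,0,0,-0.05],[0,0,0,0,0,-0.075],[0,0,0,0,0,-0.075],[0,0,0,0,0,-0.075],[0,0,0,0,0,-0.075],[0,0,0,0,0,-0.075],[0,0,0,0,0,-0.075]],
])

```text
t: 14.23
eef_pos: [464.6, 103.8, 145.8]
tool_rot: [-2.977, -1.004, 0.001]
contact_force: [-0.2, 1.0, -0.6]
finger_gap: 17.5
finger_force: 60.0
```

jog_arm([
  [[0,0,0,0,0,-0.075],[0,0,0,0,0,-0.075],[0,0,0,0,0,-0.075],[0,0,0,0,0,-0.075],[0,0,0,0,0,-0.075],[0,0,0,0,0,-0.075],[0,0,0,0,0,-0.05],[0,0,0,0,0,0],[0,0,0,0,0,0]],
])

```text
t: 14.98
eef_pos: [464.6, 103.8, 146.1]
tool_rot: [-2.374, -2.057, 0.001]
contact_force: [-0.8, 0.3, -0.6]
finger_gap: 17.5
finger_force: 60.0
```

```bash
python3 - <<'E'
from h import *
s=manip.get_image("scene");t=manip.get_image("top")
o=manip.get_obs();print(o["eef_pos"].round(1),yaw()[1],o["q"].round(2))
A=cv2.resize(t["color"][120:180,175:235,::-1],(400,400),interpolation=cv2.INTER_CUBIC)
B=cv2.resize(s["color"][125:185,255:315,::-1],(400,400),interpolation=cv2.INTER_CUBIC)
cv2.imwrite("pics/ts3.png",np.hstack([A,B]))
E
```

```text
[464.7 103.8 146.4] 81.82289154064719 [-0.03  0.32  1.78 -0.    1.04  0.12]
```

View pics/ts3.png

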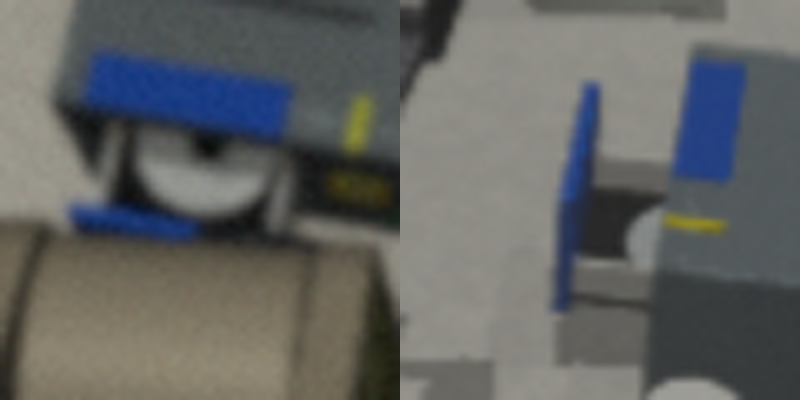

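The scene crop shows the panel's top edge running from (592,86) to (569,198), with the open tray and disc behind it. The top crop shows the panel at (75–200, 215).

```bash
cat >> h.py <<'E'
H=np.array([637.4,80.1]);ex=np.array([.990,-.139]);ey=np.array([.139,.990])
def drv(P): v=np.atleast_2d(P)[:,:2]-H; return np.c_[v@ex,v@ey-52]
def wld(x,y): return H+ex*x+ey*(y+52)
E
python3 - <<'E'
from h import *
s=manip.get_image("scene");t=manip.get_image("top")
print("scene",drv(plane(s,[(280.35,154.7),(283.8,137.9)],92)).round(1))
print("top left end",drv(plane(t,[(175+78/6.667,120+210/6.667)],92)).round(1))
p=pts(mask(s,(105,120,60),(125,255,255),(270,130,290,175)));print(len(p),drv(plane(s,[p.mean(0)],80)))
W=wld(-33,-58);print(W, yaw()[0].T@(np.r_[W,146]-manip.get_obs()["eef_pos"]))
E
```

```text
scene [[-40.7 -22.6]
 [-41.6  63.9]]
top left end [[-45.3  63.2]]
52 [[-42.22408796  15.59064595]]
[603.896  78.747] [ -5.15353586 141.23829842   0.54537717]
```

jog_arm([
  [[0,0.02,0,0,0,0],[-0.01,0.04,0,0,0,0],[0,0.05,0,0,0,0],[0,0.05,0,0,0,0],[0,0.05,0,0,0,0],[0,0.04,0,0,0,0],[0,0.024,0,0,0,0],[0,0.01,0,0,0,0],[0,0,0,0,0,0],[0,0,0,0,0,0]],
])

```text
t: 16.02
eef_pos: [604.2, 79.1, 146.5]
tool_rot: [-2.372, -2.059, 0.001]
contact_force: [0.1, 0.8, -0.5]
finger_gap: 17.4
finger_force: 60.0
```

```bash
python3 - <<'E'
from h import *
o=manip.get_obs();R,y=yaw();print(o["eef_pos"],y,drv(o["eef_pos"]),drv(o["eef_pos"]+R@[135,0,6]))
d=manip.get_image("wrist");cv2.imwrite("pics/w4.png",d["color"][...,::-1])
E
```

```text
[604.17157742  79.11391369 146.4588752 ] 81.94079084806884 [[-32.75907236 -57.59497618]] [[-32.60621815  77.36557931]]
```

View pics/w4.png

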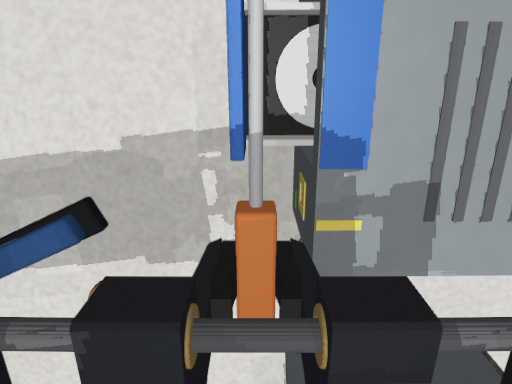

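The wrist view shows the rod at column 256, parallel to the blue panel (columns 229–245, near end at row 160). The drive's top front edge is at column 321.

```bash
python3 - <<'E'
from h import *
d=manip.get_image("wrist")
print(drv(plane(d,[(229,158),(245,158),(229,30),(244,30)],92)).round(1),"face",drv(plane(d,[(314,270),(323,0)],110)).round(1), "rim right end",drv(plane(d,[(270,136)],56)).round(1),"tick",drv(plane(d,[(317,225)],110)).round(1))
E
```

```text
[[-47.8 -18.2]
 [-38.6 -18.2]
 [-46.2  49. ]
 [-38.5  48.9]] face [[  1.5 -80.8]
 [ -1.9  59.3]] rim right end [[-23.  -11.5]] tick [[  1.6 -52.1]]
```

jog_arm([
  [[0,0,0.015,0,0,0],[0,0,0.02,0,0,0],[0,0,0.02,0,0,0],[0,0,0.02,0,0,0],[0,0,0.02,0,0,0],[0,0,0.02,0,0,0],[0,0,0.012,0,0,0],[0,0,0.005,0,0,0],[0,0,0,0,0,0],[0,0,0,0,0,0]],
])

```text
t: 16.95
eef_pos: [604.9, 79.0, 81.0]
tool_rot: [2.371, 2.06, 0.001]
contact_force: [1.1, 0.9, -0.1]
finger_gap: 17.5
finger_force: 60.0
```

jog_arm([
  [[0,-0.006,0,0,0,0],[0,-0.01,0,0,0,0],[0,-0.01,0,0,0,0],[0,-0.01,0,0,0,0],[0,-0.01,0,0,0,0],[0,-0.01,0,0,0,0],[0,-0.01,0,0,0,0],[0,-0.01,0,0,0,0],[0,-0.01,0,0,0,0],[0,-0.01,0,0,0,0]],
])

```text
t: 17.78
eef_pos: [556.7, 85.8, 80.8]
tool_rot: [2.372, 2.06, 0.0]
contact_force: [2.1, -1.7, 0.3]
finger_gap: 17.6
finger_force: 60.0
```

jog_arm([
  [[0,-0.005,0,0,0,0],[0,0,0,0,0,0],[0,0,0,0,0,0]],
])

```text
t: 18.03
eef_pos: [554.2, 86.2, 80.5]
tool_rot: [-2.371, -2.06, 0.001]
contact_force: [-0.2, 0.9, -0.6]
finger_gap: 17.2
finger_force: 60.0
```

```bash
python3 - <<'E'
from h import *
o=manip.get_obs();print(drv(o["eef_pos"]),yaw()[1])
d=manip.get_image("wrist");cv2.imwrite("pics/w5.png",d["color"][...,::-1])
E
```

```text
[[-83.19150531 -57.50258878]] 81.9766927550521
```

View pics/w5.png

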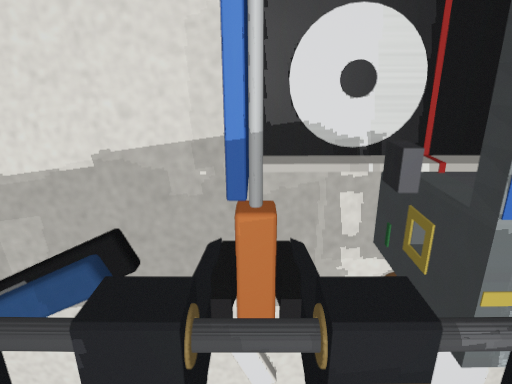

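The wrist view shows the panel rear against the rod at column 248, and the red line at (445,0)–(428,155), with its rim mark near (435,160).

```bash
cat > red.py <<'E'
from h import *
d=manip.get_image("wrist")
m=mask(d,(0,150,90),(4,255,255),(380,0,512,190))|mask(d,(174,150,90),(180,255,255),(380,0,512,190))
p=pts(m)
f=p[p[:,1]<145];r=p[(p[:,1]>152)];print(len(f),len(r))
q=np.polyfit(f[:,1],f[:,0],1)
print("floor",drv(plane(d,[(np.polyval(q,y),y) for y in(10,70,140)],38)).round(1).tolist())
print("rim",drv(plane(d,[r.mean(0)],56)).round(1), drv(plane(d,[r.min(0),r.max(0)],56)).round(1).tolist())
for x in(0,):print("face px",proj(d,[np.r_[wld(0,y),z] for y,z in((-20,28),(-20,92),(-60,110),(60,110))]).round().tolist())
print("panel rear",drv(plane(d,[(247,190),(245,20)],92)).round(1).tolist())
E
python3 red.py
```

```text
952 105
floor [[8.1, 56.5], [8.1, 29.5], [8.3, -5.6]]
rim [[  5.8 -13.5]] [[-1.4, -8.7], [10.6, -18.2]]
face px [[400.0, 162.0], [466.0, 201.0], [472.0, 315.0], [559.0, -53.0]]
panel rear [[-85.9, -15.7], [-86.1, 43.9]]
```

Rod contact and red line agree: the tray is 92 mm out, with 8 mm to go.

jog_arm([
  [[0,-0.006,0,0,0,0],[0,-0.006,0,0,0,0],[0,-0.004,0,0,0,0],[0,0,0,0,0,0],[0,0,0,0,0,0]],
])

```text
t: 18.55
eef_pos: [546.5, 87.2, 80.7]
tool_rot: [-2.371, -2.06, 0.001]
contact_force: [0.5, -0.2, -0.9]
finger_gap: 17.1
finger_force: 60.0
```

```bash
python3 red.py; python3 -c "
from h import *
o=manip.get_obs();print(o['eef_pos'],drv(o['eef_pos']))
d=manip.get_image('wrist')
p=pts(mask(d,(20,120,90),(34,255,255),(370,190,512,384)));print('frame',p.min(0),p.max(0),proj(d,[np.r_[wld(0,-52+a),60+b] for a,b in((-10,-10),(10,10))]))"
```

```text
996 108
floor [[0.7, 56.5], [0.7, 29.5], [0.9, -5.7]]
rim [[ -1.6 -13.7]] [[-8.7, -8.8], [2.8, -18.3]]
face px [[414.0, 162.0], [485.0, 200.0], [492.0, 315.0], [587.0, -52.0]]
panel rear [[-93.9, -15.8], [-94.1, 43.9]]
[546.59746477  87.20842401  80.71540331] [[-90.88258082 -57.58421263]]
frame [416. 205.] [511. 304.] [[420.08614902 245.73349996]
 [445.74226175 227.83164088]]
```

jog_arm([
  [[0,0.006,0,0,0,0],[0,0,0,0,0,0],[0,0,-0.01,0,0,0],[0,0,-0.02,0,0,0],[0,0,-0.04,0,0,0],[0,0,-0.04,0,0,0],[0,0,-0.04,0,0,0],[0,0,-0.01,0,0,0],[0,0,0,0,0,0]],
])

```text
t: 19.4
eef_pos: [550.4, 86.7, 162.5]
tool_rot: [2.37, 2.059, 0.004]
contact_force: [0.1, 0.3, -0.8]
finger_gap: 17.5
finger_force: 60.0
```

```bash
python3 red.py; python3 -c "
from h import *
o=manip.get_obs();print(o['eef_pos'])"
```

```text
87 0
floor [[6.0, 70.5], [-7.9, 31.1], [-25.7, -20.1]]
[549.79399864  86.74888627 160.96442465]red.py:8: RuntimeWarning: Mean of empty slice.
  print("rim",drv(plane(d,[r.mean(0)],56)).round(1), drv(plane(d,[r.min(0),r.max(0)],56)).round(1).tolist())
  ret = um.true_divide(
Traceback (most recent call last):
  File "red.py", line 8, in <module>
    print("rim",drv(plane(d,[r.mean(0)],56)).round(1), drv(plane(d,[r.min(0),r.max(0)],56)).round(1).tolist())
                                                                    ~~~~~^^^
ValueError: zero-size array to reduction operation minimum which has no identity
```

jog_arm([
  [[0.03,-0.014,0,0,0,0],[0.06,-0.027,0,0,0,0],[0.06,-0.027,0,0,0,0],[0.06,-0.027,0,0,0,0],[0.06,-0.027,0,0,0,0],[0.06,-0.027,0,0,0,0],[0.06,-0.027,0,0,0,0],[0.06,-0.027,0,0,0,0],[0.04,-0.025,0,0,0,0],[0,0,0,0,0,0]],
])

```text
t: 20.28
eef_pos: [468.7, 348.4, 159.1]
tool_rot: [-2.366, -2.064, 0.003]
contact_force: [0.3, 0.2, -0.3]
finger_gap: 17.5
finger_force: 60.0
```

jog_arm([
  [[0,0,0,0,0,-0.05],[0,0,0,0,0,-0.075],[0,0,0,0,0,-0.075],[0,0,0,0,0,-0.075],[0,0,0,0,0,-0.075],[0,0,0,0,0,-0.075],[0,0,0,0,0,-0.075]],
])

```text
t: 20.87
eef_pos: [471.1, 344.4, 159.4]
tool_rot: [-1.395, -2.814, 0.003]
contact_force: [-0.5, 1.3, -0.2]
finger_gap: 17.3
finger_force: 60.0
```

jog_arm([
  [[0,0,0,0,0,-0.075],[0,0,0,0,0,-0.075],[0,0,0,0,0,-0.075],[0,0,0,0,0,-0.075],[0,0,0,0,0,-0.075],[0,0,0,0,0,-0.075],[0,0,0,0,0,0],[0,0,0,0,0,0]],
])

```text
t: 21.53
eef_pos: [471.1, 344.7, 159.8]
tool_rot: [-0.349, -3.121, 0.001]
contact_force: [-0.3, -0.0, 0.2]
finger_gap: 17.3
finger_force: 60.0
```

```bash
python3 - <<'E'
from h import *
o=manip.get_obs();print(o["eef_pos"],yaw()[1],o["q"].round(2))
d=manip.get_image("wrist");cv2.imwrite("pics/w6.png",d["color"][...,::-1])
E
```

```text
[471.10486618 344.66841608 159.80492868] 167.22879827733513 [ 0.43  0.52  1.43 -0.    1.19 -0.92]
```

View pics/w6.png

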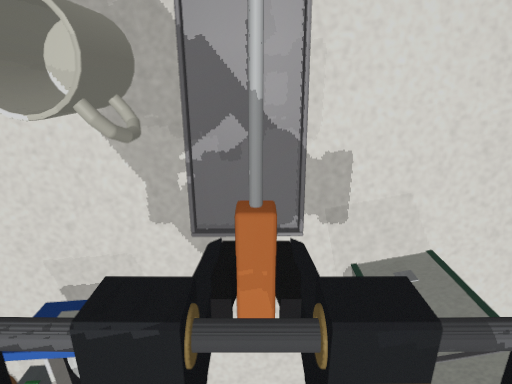

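The wrist view shows the dish with its near end at row 235, columns 192–302. The mug's handle reaches to (138,130), clear of the dish. That was picture 11, one over the limit, so the rest is done by numbers.

```bash
python3 - <<'E'
from h import *
d=manip.get_image("wrist");o=manip.get_obs();R,_=yaw()
W=plane(d,[(192,235),(302,235),(176,5),(310,5)],16);print(W[:,:2].round(1))
T=[(R.T@(w-o["eef_pos"])).round(1) for w in W];print("tool frame dish",T)
print("mug handle",[(R.T@(w-o["eef_pos"])).round() for w in plane(d,[(138,130),(110,138)],60)])
print("carton base",plane(d,[(352,265)],0),plane(d,[(352,265),(430,252)],190))
E
```

```text
[[510.6 276.8]
 [532.7 374.6]
 [327.5 317.3]
 [349.5 414. ]]
tool frame dish [array([-53.5, -57.7, 144.2]), array([-53.6,  42.6, 144.2]), array([133.9, -58.6, 144.3]), array([133.8,  40.6, 144.3])]
mug handle [array([ 48., -81., 100.]), array([  43., -102.,  100.])]
carton base [[584.33886432 418.04567423   0.        ]] [[460.04354977 382.92124386 190.        ]
 [461.03849445 410.58296083 190.        ]]
```

jog_arm([
  [[-0.016,0,0.01,0,0,-0.004],[0,0,0.04,0,0,0],[0,0,0.05,0,0,0],[0,0,0.05,0,0,0],[0,0,0.04,0,0,0],[0,0,0.03,0,0,0],[0,0,0.02,0,0,0],[0,0,0.012,0,0,0],[0,0,0.008,0,0,0],[0,0,0,0,0,0]],
])

```text
t: 22.47
eef_pos: [479.1, 343.5, 30.4]
tool_rot: [-0.334, -3.124, 0.0]
contact_force: [-0.1, 0.5, -0.3]
finger_gap: 17.3
finger_force: 60.0
```

jog_arm([
  [[0,0,0.006,0,0,0],[0,0,0.006,0,0,0],[0,0,0.004,0,0,0],[0,0,0.002,0,0,0],[0,0,0,0,0,0],[0,0,0,0,0,0]],
])

```text
t: 22.97
eef_pos: [479.0, 343.6, 21.8]
tool_rot: [0.333, 3.124, 0.0]
contact_force: [0.1, 0.9, -2.3]
finger_gap: 17.9
finger_force: 60.0
```

jog_arm([
  [[0,0,0.004,0,0,0],[0,0,0.002,0,0,0],[0,0,0,0,0,0],[0,0,0,0,0,0]],
])

```text
t: 23.3
eef_pos: [479.0, 343.5, 18.7]
tool_rot: [-0.333, -3.124, 0.0]
contact_force: [0.2, 0.9, -0.7]
finger_gap: 17.6
finger_force: 60.0
```

jog_arm([
  [[0,0,0,0,0,0],[0,0,0,0,0,0],[0,0,0,0,0,0],[0,0,0,0,0,0],[0,0,0,0,0,0],[0,0,0,0,0,0]],
], fingers=0.3)

```text
t: 23.8
eef_pos: [479.0, 343.5, 18.7]
tool_rot: [0.333, 3.124, 0.0]
contact_force: [-0.7, -0.3, -0.5]
finger_gap: 25.9
finger_force: 0.0
```

jog_arm([
  [[0,0,-0.006,0,0,0],[0,0,-0.01,0,0,0],[0,0,-0.02,0,0,0],[0,0,-0.04,0,0,0],[0,0,-0.05,0,0,0],[0,0,-0.06,0,0,0],[0,0,-0.06,0,0,0],[0,0,-0.04,0,0,0],[0,0,0,0,0,0],[0,0,0,0,0,0]],
])

```text
t: 24.63
eef_pos: [479.2, 343.7, 163.0]
tool_rot: [0.333, 3.122, 0.002]
contact_force: [-0.8, 0.5, -0.2]
finger_gap: 26.8
finger_force: 0.0
```

```bash
python3 - <<'E'
from h import *
d=manip.get_image("wrist");R,_=yaw();o=manip.get_obs()
m=mask(d,(5,150,80),(18,255,255),(120,60,400,384))
c=max(cv2.findContours(m,0,2)[0],key=cv2.contourArea);r=cv2.minAreaRect(c);W=plane(d,cv2.boxPoints(r),20)
print(r,[(R.T@(w-o["eef_pos"])).round(1).tolist() for w in W],W[:,:2].round(),o["eef_pos"])
# tray & drives from top/scene
t=manip.get_image("top");s=manip.get_image("scene")
m=mask(s,(0,140,60),(4,255,255),(260,130,320,190))|mask(s,(174,140,60),(180,255,255),(260,130,320,190));print("red px",len(pts(m)), [drv(plane(s,[pts(m).mean(0)],56)).round(1)] if m.any() else "")
p=pts(mask(s,(105,120,60),(125,255,255),(230,120,288,185)));print("panel scene",len(p),drv(plane(s,[p.mean(0)],80)).round(1) if len(p) else "")
tp=plane(t,pts(mask(t,(105,120,60),(125,255,255),(180,145,230,180))),92);print("panel top",drv(tp).mean(0).round(1))
for n,P in(("eraser",(266,188)),("stamp",(257,212)),("jar",(255,144))):print(n,t["color"][P[1],P[0]])
E
```

```text
((255.0, 176.99996948242188), (19.999996185302734, 67.99998474121094), 0.0) [[-30.4, -8.3, 141.5], [30.3, -7.7, 141.5], [30.3, 8.8, 141.5], [-30.4, 9.4, 141.5]] [[507. 329.]
 [447. 342.]
 [451. 358.]
 [510. 346.]] [478.68277829 343.41653512 161.5299696 ]
red px 0 
panel scene 66 [[-97.1  17.3]]
panel top [-99.8  20.6]
eraser [153 154 152]
stamp [112  67  34]
jar [159 159 159]
```

Pin handle lies square in the dish; the tray has moved 54.9 mm since the eject (same measurement), so it is about 100 mm out.

```bash
python3 -c "
from plant import manip
print(manip.hand_in())"
```

```text
the job is handed in; nothing more can be done
None
```

The blue drive's tray was released with the large pin and drawn out to about 100 mm, where its red line is level with the drive's front; the pin is in the grey tray, and the job was handed in at about 25 s. I did not re-check the green drive or the loose items in a final picture, I viewed 11 pictures against the limit of 10, and the fingertips hit the table with about 79 N at the wrist (limit 120 N) while picking up the pin.

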